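# Push a reagent cartridge home in the analyser's loading lane

## Robot

A 6-joint arm with a two-finger parallel gripper is mounted at the origin on the work surface. World frame = base frame: x ahead of the robot, y to its left, z up, the work surface at z = 0. Lengths are in m, angles in degrees, forces in N, time in s.
With the tool pointing down it reaches from about 0.375 to 0.925 m from the base axis. Payload 5.7 kg.
Tool frame: the origin (TCP) lies between the finger pads; the fingertips stand 22 mm ahead of it and the grasp point (between the pads) lies 3 mm ahead of it; x points along the fingers, y is the direction in which the jaws open and shut, and the axes are right-handed (so a half turn about x gives the same grasp; the last joint's range is limited). The gripper opens to 85 mm and grips with 20 to 120 N. Pads are 22 mm wide; open, the fingers measure 114 mm over their backs; the gripper's body (76 mm by 85 mm) begins 54 mm behind the grasp point. The pads swing forward as they close: fully open they stand 13 mm farther back than shut.
Start: joints at [-81.079, 20.558, 86.54, -0, 72.909, -6.595], TCP at [0.16, -0.578, 0.231] pointing down, gripper open.
Joint ranges: [-170.27, 170.27], [-57.76, 135], [12.27, 136.19], [-55.21, 235.2], [11.17, 155.16], [-170.74, 170.74]. Speed limits (degrees/s): [136.94, 136.94, 180, 180, 180, 180].

## Interface

Orientations are given as [roll, pitch, yaw] about the fixed x, y, z axes, in that order (R = Rz(yaw) Ry(pitch) Rx(roll)).
In Python, from workcell import arm, read_camera, get_calibration, ticket gives the robot as it stands.
- The arm moves only by the tool move_arm, never from a script. Its argument "rows" is a list of rows, each a list of 7 numbers: the turn, a rotation vector about the tool's x, y, z in rad, then the shift along the tool's x, y, z in cm, then the finger opening in cm, from 0 to 8.54. In form: [[wx, wy, wz, dx, dy, dz, fingers], ...]. A call has 1 to 5 rows; each row is the pose to reach, as a shift and turn from the pose measured when the call began, along the tool's axes at that moment; what a row does not reach only later rows make up. A row lasts 1/8 s, in which the tool goes at most 62.5 mm and 10.7 degrees, less where a joint would pass 70% of its speed; a pose out of reach is approached as far as the arm can. A call with a gripper value outside its range is refused whole. The fingers move at their own pace and stop on an object; "squeeze" is the grip in N (left out, the last holds). Time passes only in rows, so rows that repeat a pose let the fingers close. It gives the time, the measured TCP pose, the force and the opening at its end, in the units of the state.
- arm.get_obs(): the state, without advancing time (a new reading comes with each control period).
- read_camera(name): name is "scene" or "top" or "wrist"; returns (picture, depth): 480x640x3 uint8, red, green, blue; 480x640 float32, m along the optical axis (not along the pixel's ray), 0 where there is no reading.
- get_calibration(name): a dict with "mtx" (3x3 intrinsics, pixels), "distortion" ([k1, k2, p1, p2, k3] as OpenCV has them; the pictures are not rectified), "R" (3x3) and "t" (3): a world point X has camera coordinates R X + t. Camera axes: x right, y down, z forward; pixel columns grow to the right and rows downward; lengths in m; the calibration is good to about 2 mm. A picture is of the moment at which its call begins: read the wrist's pose just before it. get_calibration takes no time and is no camera call; for the wrist camera it gives the pose at the moment of the call.
- ticket.job_done(): hands the job in, once; it reports no verdict.
The state is a dict: "t": time; "q": joint angles; "qd": joint speeds; "effort": joint torques, N m; "tcp_pos": TCP position; "ee_rot": TCP orientation; "force": force on the tool from outside, world axes, zero at the start; "torque": the same for the moment, N m; "grip_width": opening from 0.0 (shut) to 1.0 (fully open).
Only numpy, scipy, OpenCV 4.12 (cv2) and the standard library are available. Lean on these libraries where they do the work, as an engineer would, in place of code of your own. Each camera call takes 0.05 s, during which the arm holds its last target.

## Task

Push the reagent cartridge along its loading tray, down the lane between the two guide rails, until its front is fully home and flush against the end stop, then leave it there. Push it only, with the fingers on its flat sides: do not grip, lift or tip it, do not touch its caps, and let neither the cartridge nor the robot touch either guide rail. Leave the bottle, the jar and the tube rack where they stand.

Things in the scene. Friction and masses are not known exactly. Their poses are not given: they have to be found in the camera images.
- tray: fixed grey loading tray on the bench: plate 370 x 200 x 6 thick. Origin: on the bench surface, at the middle of the lane's mouth. x points down the lane to the end stop, y across, z up. The plate spans x = -190 to 180, y = -100 to 100; its top is 6 above the bench. x below 0: open apron without rails. Lane: 113 wide between the rails (y = -56.5 to 56.5), x = 0 to 170
- rail_a: guide rail on the tray's +y side: aluminium bar 170 long x 8 wide x 14 high, fixed to the tray, its top 20 above the bench. Origin: centre of its underside (tray x = 85, y = +60.5, z = 6); x along the lane. Must not be touched
- rail_b: guide rail on the tray's -y side, like rail_a (tray x = 85, y = -60.5, z = 6). Must not be touched
- end_stop: end stop closing the lane, fixed to the tray: upright grey plate 130 wide, its top 40 above the bench, with a white reader block behind it (55 high, reaching 55 beyond the stop's face). Origin: on the bench surface, at the middle of the face the cartridge comes to rest against (tray x = 170, y = 0); x axis as the tray's
- cartridge: loose white closed box, 110 long (its x) x 95 wide (its y) x 60 high, 0.3 to 0.65 kg, lying flat on the tray, slides when pushed. Origin: centre of its underside; +x is its front. It starts on the apron facing the mouth, up to 20 mm off the lane's middle and turned up to 0.2 rad. Fully home its origin is at tray x = 115. Centred in the lane it has 9 mm of room each side
- caps: two grey screw caps on top of the cartridge, fixed to it, 13 high (tops 73 above the cartridge's underside): one of 30 diameter at cartridge x = +30, y = 0, one of 20 diameter at cartridge x = -5, y = 0. Origin: on the cartridge's top face at its centre. Must not be touched
- bottle: bystander: brown capped bottle, 44 diameter, 85 high, standing on the bench beside the lane on the tray's +y side. Origin: centre of its underside
- jar: bystander: small clear jar, 52 diameter, 55 high, on the bench beside the lane on the tray's -y side. Origin: centre of its underside
- tube_rack: bystander: grey block 110 (its x) x 45 x 45 high with four capped tubes standing in it (81 high in all), on the bench on the tray's +y side, level with the apron. Origin: centre of its underside

How it is judged (in metres and radians):
At the end, for the whole second after the job is handed in: the cartridge stands flat and still in the lane, its front within 6 mm of the end stop and square to it within 0.08 rad, between the rails and clear of both (x of cartridge in the frame of tray between 0.109 and 0.118 m and y of cartridge in the frame of tray between -0.01 and 0.01 m and angle between the x axis of cartridge and the x axis of tray, either way round below 0.08 rad and angle between cartridge's own z axis and vertical below 0.05 rad and linear speed of cartridge below 0.01 m/s); the robot touches nothing.
It fails at once if a guide rail is touched, by the cartridge or by the robot (contact force between any of rail_a, rail_b and anything else above 0.3 N).
It fails at once if the cartridge is lifted or tipped (z of cartridge in the frame of tray above 0.012 m or angle between cartridge's own z axis and vertical above 0.12 rad).
It fails at once if the robot touches the cartridge's caps (contact force between any of the fingers, the arm and caps above 0.3 N).
It fails at once if the bottle, the jar or the tube rack is moved (more than 15 mm) (distance of any of bottle, jar, tube_rack from where it was at the start of the episode above 0.015 m).
It also fails if it takes over 72 s, if anything falls off the work surface, if the arm or the gripper's body presses on something with over 40 N, if the wrist force passes 120 N, or if a joint passes its speed limit or range.

## Working session

There is one attempt and no reset: what is moved stays moved. The work goes in short steps, Python scripts to look and compute and a tool call to move; the robot and the scene stay as the last step left them, time stands still between calls to the robot, and variables do not carry over. Pictures are saved under pics/ and viewed, and the job is handed in when it is done.

Besides the shell and the picture viewer there is one more tool, called after "Request:" as a command line: name --pt "numbers of a row" for each row, then --argument value for the rest. move_arm: Moves the arm, as the interface text tells. Its arguments: {"type":"object","properties":{"rows":{"type":"array"},"squeeze":{"type":"number"}},"required":["rows"]}

```bash
ls; mkdir -p pics
python3 - <<'E'
from workcell import arm, read_camera, get_calibration
import cv2,numpy as np
o=arm.get_obs();print({k:np.round(v,4).tolist() for k,v in o.items()})
for n in ["scene","top"]:
    p,d=read_camera(n);cv2.imwrite(f"pics/{n}0.png",p[:,:,::-1]);np.save(f"pics/{n}0.npy",d)
    c=get_calibration(n);print(n,{k:np.round(v,4).tolist() for k,v in c.items()})
E
```

```text
pics
{'t': 0.0, 'q': [-81.0779, 20.5986, 86.5993, 0.0008, 72.9084, -6.597], 'qd': [0.0355, 0.014, 0.0505, -0.0137, -0.0333, -0.0996], 'effort': [0.0032, -52.7606, -27.862, 0.0001, 0.013, -0.0], 'tcp_pos': [0.1604, -0.5775, 0.2298], 'ee_rot': [-97.0302, 89.8937, 98.4886], 'force': [-0.5167, -0.0789, -0.513], 'torque': [-0.0099, -0.0044, 0.0217], 'grip_width': 0.9994}
scene {'mtx': [[495.4785, 0.0, 326.0677], [0.0, 495.4785, 236.9515], [0.0, 0.0, 1.0]], 'distortion': [-0.1309, 0.0, 0.0, 0.0, 0.0], 'R': [[-0.0376, 0.9993, 0.0011], [0.7503, 0.029, -0.6604], [-0.66, -0.024, -0.7509]], 't': [0.0086, -0.3868, 1.2879]}
top {'mtx': [[573.1517, 0.0, 321.1274], [0.0, 573.1517, 245.3596], [0.0, 0.0, 1.0]], 'distortion': [-0.0202, 0.0, 0.0, 0.0, 0.0], 'R': [[-0.0286, -0.9996, -0.0005], [-0.9963, 0.0286, -0.081], [0.081, -0.0018, -0.9967]], 't': [0.0525, 0.578, 0.8992]}
```

View pics/scene0.png

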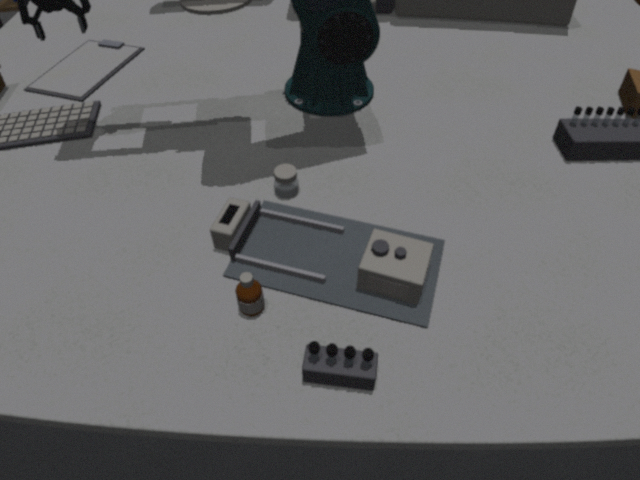

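View pics/top0.png

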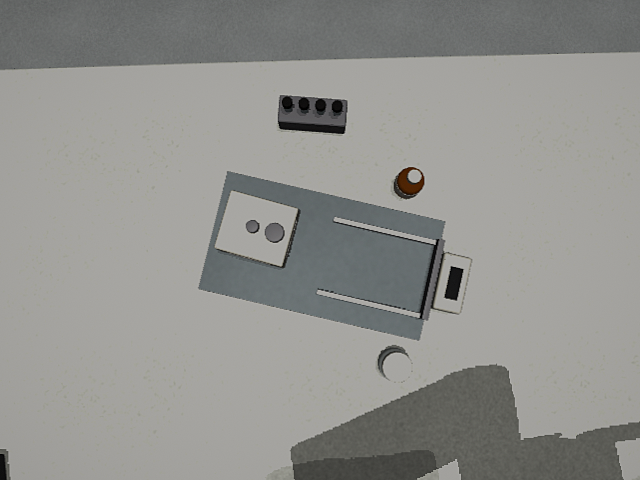

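The top view shows the tray (corners about (228,171), (445,221), (420,339), (199,289)), the cartridge at the left end of it and the stop on the right at about (433,280). I'll enlarge it.

Run:
```python
import cv2
p=cv2.imread("pics/top0.png")
c=cv2.resize(p[165:345,190:320],None,fx=4,fy=3.3,interpolation=cv2.INTER_CUBIC)
c=cv2.resize(p[165:300,195:335],None,fx=4.4,fy=4.4,interpolation=cv2.INTER_CUBIC)
cv2.imwrite("pics/cropA.png",c)
c=cv2.resize(p[205:345,310:480],None,fx=4.2,fy=4.2,interpolation=cv2.INTER_CUBIC)
cv2.imwrite("pics/cropB.png",c)
```

```text
(no output)
```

View pics/cropA.png

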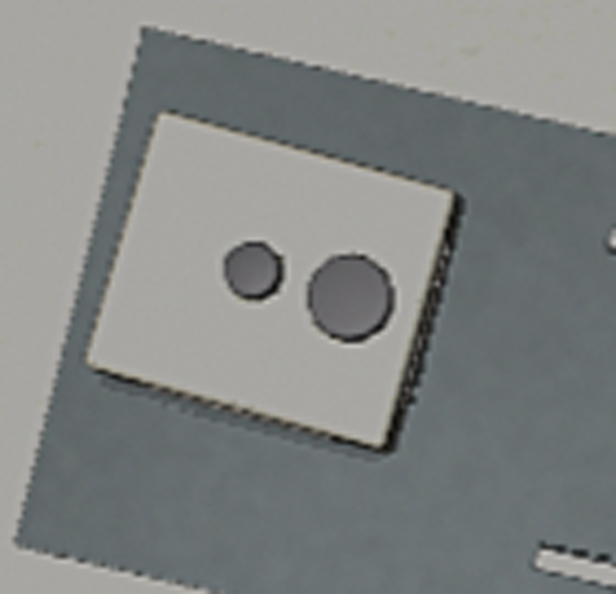

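View pics/cropB.png

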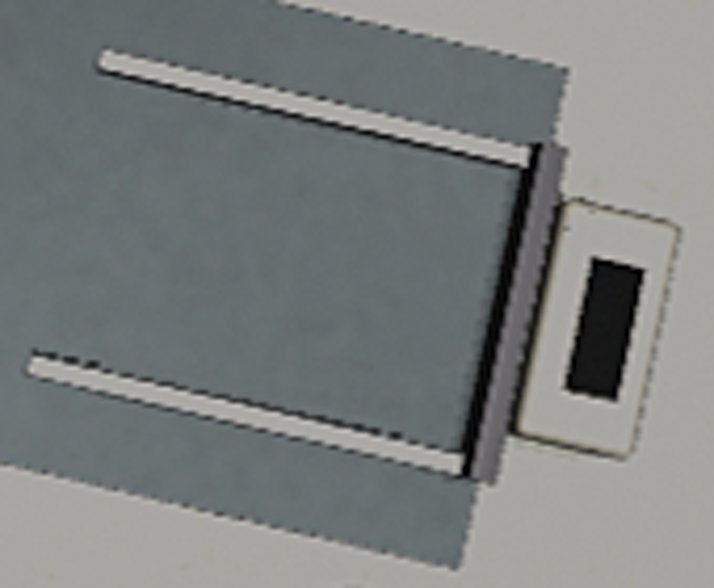

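```bash
cat > h.py <<'E'
import numpy as np,cv2
from workcell import get_calibration
def ray(px,z,c):
    c=c if isinstance(c,dict) else get_calibration(c)
    K=np.array(c["mtx"]);D=np.array(c["distortion"]);R=np.array(c["R"]);t=np.array(c["t"])
    n=cv2.undistortPoints(np.array(px,float).reshape(-1,1,2),K,D)[:,0]
    d=np.c_[n,np.ones(len(n))]@R; C=-R.T@t
    return C+d*((z-C[2])/d[:,2])[:,None]
def proj(P,c):
    c=c if isinstance(c,dict) else get_calibration(c)
    R=np.array(c["R"]);t=np.array(c["t"])
    return cv2.projectPoints(np.array(P,float).reshape(-1,1,3),cv2.Rodrigues(R)[0],t,np.array(c["mtx"]),np.array(c["distortion"]))[0][:,0]
def fit(obj,w): # 2D rigid: w=R obj+t
    obj=np.array(obj,float);w=np.array(w)[:,:2];a=obj-obj.mean(0);b=w-w.mean(0)
    th=np.arctan2((a[:,0]*b[:,1]-a[:,1]*b[:,0]).sum(),(a*b).sum())
    R=np.array([[np.cos(th),-np.sin(th)],[np.sin(th),np.cos(th)]]);t=w.mean(0)-R@obj.mean(0)
    return th,t,(obj@R.T+t-w)*1e3
E
python3 - <<'E'
from h import *
A=lambda u,v:((u+.5)/4.4-.5+195,(v+.5)/4.4-.5+165)
B=lambda u,v:((u+.5)/4.2-.5+310,(v+.5)/4.2-.5+205)
tr=ray([A(142,27),A(16,544),B(461,570),B(569,68)],.006,"top")
th,t,r=fit([(-.19,.1),(-.19,-.1),(.18,-.1),(.18,.1)],tr);print("tray",th,t,r.round(1).tolist())
ca=ray([A(158,112),A(90,363),A(385,448),A(456,190)],.066,"top")
th2,t2,r2=fit([(-.055,.0475),(-.055,-.0475),(.055,-.0475),(.055,.0475)],ca);print("cart",th2,t2,r2.round(1).tolist())
R=np.array([[np.cos(th),-np.sin(th)],[np.sin(th),np.cos(th)]])
print("cart in tray",R.T@(t2-t),th2-th)
# cross-check caps, rails
cap=ray([A(253,271),A(350,298)],.079,"top");print("caps tray",((cap[:,:2]-t)@R*1e3).round(1).tolist())
rl=ray([B(98,58),B(28,367),B(530,155),B(462,465)],.02,"top");print("rails tray",((rl[:,:2]-t)@R*1e3).round(1).tolist())
by=ray([(409,187),(396,362),(312,113)],.0,"top");print("byst",((by[:,:2]-t)@R*1e3).round(0).tolist())
E
```

```text
tray -1.8274779012858975 [0.56443148 0.02982431] [[0.0, -0.4], [-0.3, 0.6], [0.2, -0.0], [0.0, -0.2]]
cart -1.8631932456264615 [0.60592365 0.13471442] [[1.5, -0.1], [-1.5, 2.2], [-0.6, -0.9], [0.6, -1.2]]
cart in tray [-0.11198738  0.0135041 ] -0.035715344340564004
caps tray [[-117.2, 13.2], [-82.4, 11.6]]
rails tray [[-0.9, 60.1], [-0.3, -61.8], [169.6, 61.1], [169.4, -60.8]]
byst [[110.0, 143.0], [152.0, -143.0], [-76.0, 229.0]]
```

The box fit residuals are within 2 mm, and the caps and rails agree with their nominal positions: cartridge at tray (-112, 13.5), turned about -0.04. My plan:
1. Push the +y face with both fingers spread, to centre and square it.
2. Push the rear face with both fingers, down the lane.

```bash
cat >> h.py <<'E'
from scipy.spatial.transform import Rotation as Ro
from workcell import arm
TH=-1.8275; T0=np.array([.5644,.0298])
RT=np.array([[np.cos(TH),-np.sin(TH)],[np.sin(TH),np.cos(TH)]])
def pose():
    o=arm.get_obs();return o,np.array(o["tcp_pos"]),Ro.from_euler("xyz",o["ee_rot"],degrees=True)
def toW(x,y,z): # tray mm -> world m
    return np.r_[T0+RT@np.array([x,y])/1e3,z/1e3]
def plan(x,y,tipz,psi): # tray mm, tip height, tool y at psi deg from tray x; tool x down
    o,p,R=pose(); a=TH+np.deg2rad(psi)
    ty=np.array([np.cos(a),np.sin(a),0]);tx=np.array([0,0,-1.])
    tgt=Ro.from_matrix(np.c_[tx,ty,np.cross(tx,ty)])
    P=toW(x,y,tipz+22)
    print("row",(R.inv()*tgt).as_rotvec().round(4).tolist(),(R.inv().apply(P-p)*100).round(2).tolist())
def show():
    o,p,R=pose();q=(p[:2]-T0)@RT*1e3;ty=R.as_matrix()[:,1]
    F=np.array(o["force"]);
    print("t",round(o["t"],2),"tray xy",q.round(1),"tip z",round(p[2]*1e3-22,1),"tx",R.as_matrix()[:,0].round(3),"psi",round(np.rad2deg(np.arctan2(ty[1],ty[0])-TH),1),"F tray",(F[:2]@RT).round(1),F[2].round(1),"grip",round(o["grip_width"],2),"q",np.round(o["q"],0))
E
python3 - <<'E'
from h import *
show()
for psi in (0,180,90,-90): print(psi);plan(-112,100,120,psi)
E
```

```text
t 0.1 tray xy [ 690.  -236.6] tip z 207.9 tx [-0.     0.002 -1.   ] psi 30.2 F tray [ 0.3 -0.5] -0.9 grip 1.0 q [-81.  21.  87.  -0.  73.  -7.]
0
row [0.5275, 0.0003, 0.0017] [8.9, -52.34, -69.45]
180
row [-2.6141, -0.0023, 0.0004] [8.9, -52.34, -69.45]
90
row [-1.0433, -0.001, 0.0015] [8.9, -52.34, -69.45]
-90
row [2.0983, 0.0017, 0.0012] [8.9, -52.34, -69.45]
```

Request:
move_arm --pt "-0.2 0 0 0 -5 -6.5 5" --pt "-0.4 0 0 0 -10 -13 5" --pt "-0.6 0 0 0 -14 -19 5" --pt "-0.8 0 0 0 -18 -25 5" --pt "-1.0 0 0 0 -22 -30 5"

```text
t: 0.72
tcp_pos: [0.3547, -0.3309, 0.2302]
ee_rot: [-156.2, 89.9, 93.4]
force: [1.6, -0.2, -0.5]
grip_width: 0.586
```

```bash
python3 -c "
from h import *
show();plan(-112,105,120,180)"
```

```text
t 0.72 tray xy [ 402.2 -111.3] tip z 208.2 tx [-0.     0.002 -1.   ] psi 84.3 F tray [-0.2  1.6] -0.5 grip 0.59 q [-51.  11. 100.   0.  69. -31.]
row [-1.6708, -0.0018, -0.0008] [8.89, 16.39, -53.31]
```

Request:
move_arm --pt "-0.18 0 0 0 2 -6 5" --pt "-0.36 0 0 0 4 -12 5" --pt "-0.54 0 0 0 6 -18 5" --pt "-0.72 0 0 0 8 -24 5" --pt "-0.9 0 0 0 10 -30 5"

```text
t: 1.35
tcp_pos: [0.5505, -0.0873, 0.2304]
ee_rot: [161.8, 89.9, 103.3]
force: [0.5, -1.2, 0.4]
grip_width: 0.587
```

```bash
python3 -c "
from h import *
show();plan(-112,105,120,180)"
```

```text
t 1.35 tray xy [116.8  16.3] tip z 208.4 tx [-0.     0.002 -1.   ] psi 136.2 F tray [1.  0.7] 0.4 grip 0.59 q [-16.  17.  92.   0.  71. -48.]
row [-0.7647, -0.0013, -0.0011] [8.86, 22.65, -9.42]
```

Request:
move_arm --pt "-0.17 0 0 0 4.6 -1.9 5" --pt "-0.34 0 0 0 9.2 -3.8 5" --pt "-0.51 0 0 0 13.8 -5.7 5" --pt "-0.68 0 0 0 18.4 -7.6 5" --pt "-0.765 -0.0013 -0.001 0 22.6 -9.4 5"

```text
t: 1.98
tcp_pos: [0.6948, 0.1124, 0.23]
ee_rot: [-154.2, 90.0, -168.7]
force: [-0.3, 0.6, 0.4]
grip_width: 0.586
```

Run:
```python
from h import *
from workcell import read_camera
show();plan(-112,105,28,180)
p,d=read_camera("top");cv2.imwrite("pics/top1.png",p[:,:,::-1])
p,d=read_camera("wrist");cv2.imwrite("pics/w1.png",p[:,:,::-1])
```

```text
t 1.98 tray xy [-113.   105.1] tip z 208.0 tx [-0.001 -0.    -1.   ] psi 180.2 F tray [-0.6 -0.4] 0.4 grip 0.59 q [  4.  29.  72.  -0.  79. -72.]
row [0.0043, -0.0006, 0.0003] [18.0, -0.1, -0.0]
```

View pics/top1.png

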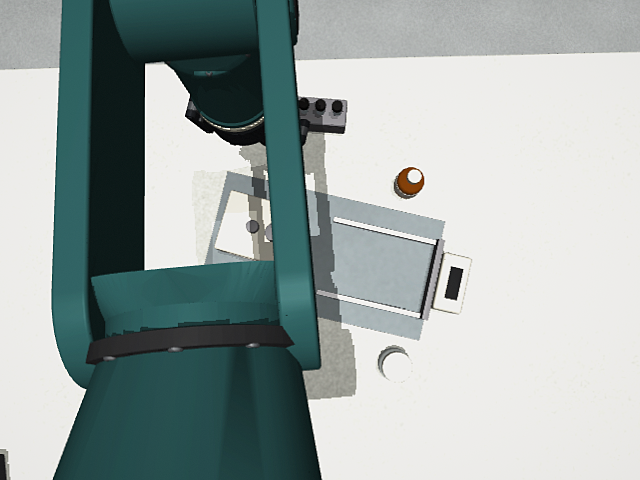

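View pics/w1.png

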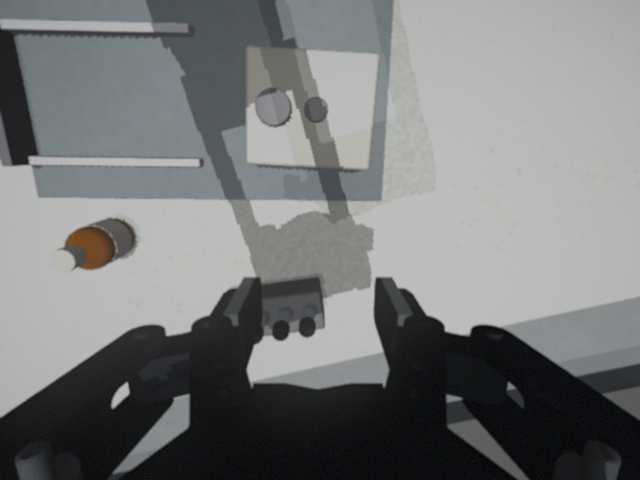

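Run:
```python
from h import *
c=get_calibration("wrist");R=np.array(c["R"]);C=-R.T@np.array(c["t"]);print("cam tray",(C[:2]-T0)@RT*1e3,C[2],"dir",R[2])
# cartridge corners in wrist image: +x(left)..., top z .066
pts=[(247,46),(378,53),(369,170),(247,165)]
w=ray(pts,.066,c);print(fit([(.055,-.0475),(-.055,-.0475),(-.055,.0475),(.055,.0475)],w))
print(((w[:,:2]-T0)@RT*1e3).round(1))
print("rails",((ray([(190,29),(201,162)],.02,c)[:,:2]-T0)@RT*1e3).round(1))
print("rack",((ray([(322,278)],.045,c)[:,:2]-T0)@RT*1e3).round(1))
```

```text
cam tray [-115.0047622    40.31047279] 0.3731888126964277 dir [ 0.25019308 -0.06075889 -0.96628763]
(np.float64(-1.866648294756426), array([0.604377  , 0.13283069]), array([[-0.79005644, -1.60868639],
       [-0.01619463,  1.68926726],
       [ 0.89862255,  0.73788155],
       [-0.09237148, -0.81846242]]))
[[ -58.5  -36.8]
 [-165.   -32.4]
 [-162.    61.4]
 [ -53.8   57.7]]
rails [[  1.6 -61.8]
 [  1.7  57.6]]
rack [[-121.5  172.9]]
```

Request:
move_arm --pt "0 0 0 5 -0.1 0 5" --pt "0 0 0 10 -0.2 0 5" --pt "0.004 0 0 15 -0.3 0 5" --pt "0.004 0 0 18 -0.3 0 5" --pt "0.004 0 0 18 -0.3 0 5"

```text
t: 2.7
tcp_pos: [0.6921, 0.1115, 0.0464]
ee_rot: [-175.8, 89.6, 169.5]
force: [-0.0, -0.2, -0.4]
grip_width: 0.585
```

Run:
```python
from h import *
from workcell import read_camera
show();plan(-110,82,28,180)
p,d=read_camera("wrist");cv2.imwrite("pics/w2.png",p[:,:,::-1])
```

```text
t 2.7 tray xy [-111.5  102.8] tip z 24.4 tx [-0.006  0.001 -1.   ] psi 180.0 F tray [0.2 0. ] -0.4 grip 0.59 q [  3.  39.  82.   0.  59. -72.]
row [0.0003, -0.0064, 0.0005] [-0.35, -0.15, -2.08]
```

View pics/w2.png

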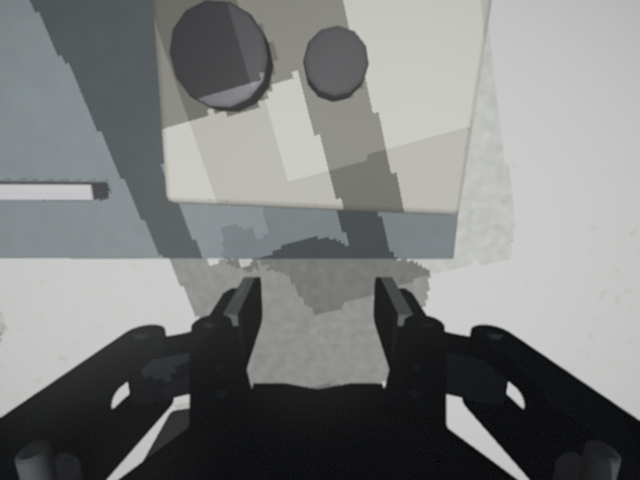

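Request:
move_arm --pt "0 -0.0064 0 -0.35 -0.15 -0.6 5" --pt "0 -0.0064 0 -0.35 -0.15 -1.2 5" --pt "0 -0.0064 0 -0.35 -0.15 -1.8 5" --pt "0 -0.0064 0 -0.35 -0.15 -2.2 5" --pt "0 -0.0064 0 -0.35 -0.15 -2.6 5"

```text
t: 3.38
tcp_pos: [0.6684, 0.1171, 0.0524]
ee_rot: [12.6, 89.8, -2.1]
force: [0.4, 0.7, 0.2]
grip_width: 0.586
```

Run:
```python
from h import *
show();plan(-110,70,28,180)
```

```text
t 3.38 tray xy [-110.8   78.4] tip z 30.4 tx [ 0.004 -0.    -1.   ] psi 180.0 F tray [-0.8  0.2] 0.2 grip 0.59 q [  4.  37.  86.  -0.  57. -71.]
row [0.0006, 0.0042, -0.0009] [0.24, -0.08, -0.84]
```

Request:
move_arm --pt "0 0.004 0 0.2 0 -0.3 5" --pt "0 0.004 0 0.2 0 -0.6 5" --pt "0 0.004 0 0.2 0 -0.9 5" --pt "0 0.004 0 0.2 0 -1.1 5" --pt "0 0.004 0 0.2 0 -1.3 5"

```text
t: 4.0
tcp_pos: [0.6559, 0.1204, 0.0504]
ee_rot: [60.5, 89.9, 45.8]
force: [0.9, -0.1, -1.0]
grip_width: 0.585
```

Run:
```python
from h import *
from workcell import read_camera
show();plan(-110,58.5,28,180)
p,d=read_camera("wrist");cv2.imwrite("pics/w3.png",p[:,:,::-1])
```

```text
t 4.0 tray xy [-110.9   65.5] tip z 28.4 tx [ 0.001  0.001 -1.   ] psi 180.0 F tray [-0.2  0.9] -1.0 grip 0.58 q [  4.  37.  87.   0.  56. -71.]
row [0.0006, 0.0006, -0.0011] [0.04, -0.09, -0.7]
```

View pics/w3.png

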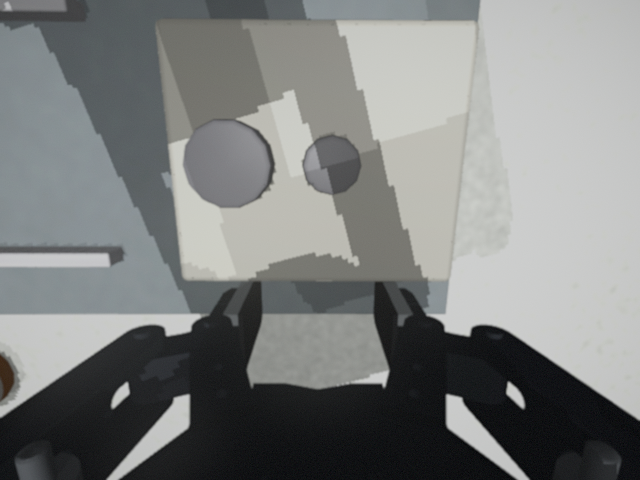

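```bash
cat >> h.py <<'E'
CO=[(.055,-.0475),(-.055,-.0475),(-.055,.0475),(.055,.0475)]
def cart(pts,co=CO,z=.066):
    th,t,r=fit(co,ray(pts,z,"wrist"));print("cart tray",(RT.T@(t-T0)*1e3).round(1),"yaw",round(th-TH,4),r.round(1).tolist())
def tr(pts,z):
    print("pts tray",((ray(pts,z,"wrist")[:,:2]-T0)@RT*1e3).round(1).tolist())
E
python3 - <<'E'
from h import *
cart([(157,20),(477,20),(449,279.5),(183,279.5)])
tr([(110,266),(110,253),(68,10)],.02)
tr([(228,163),(332,164)],.079)
tr([(446,313),(30,315)],.006)
E
```

```text
cart tray [-110.4    6.1] yaw -0.001 [[-2.0, -1.6], [-0.7, 2.1], [1.8, 1.2], [1.0, -1.6]]
pts tray [[0.9, 63.1], [-0.2, 55.8], [0.3, -57.8]]
pts tray [[-81.2, 5.6], [-115.5, 5.9]]
pts tray [[-189.2, 98.5], [62.4, 99.5]]
```

Request:
move_arm --pt "0 0 -0.001 0 0 -0.2 5" --pt "0 0 -0.001 0 0 -0.4 5" --pt "0 0 -0.001 0 0 -0.55 5" --pt "0 0 -0.001 0 0 -0.65 5" --pt "0 0 -0.001 0 0 -0.65 5"

```text
t: 4.68
tcp_pos: [0.6492, 0.1221, 0.0505]
ee_rot: [-31.4, 90.0, -46.1]
force: [1.0, -0.7, 0.9]
grip_width: 0.59
```

Run:
```python
from h import *
from workcell import read_camera
show()
p,d=read_camera("wrist");cv2.imwrite("pics/w4.png",p[:,:,::-1])
```

```text
t 4.67 tray xy [-110.9   58.6] tip z 28.5 tx [ 0. -0. -1.] psi 180.0 F tray [0.5 1.1] 0.9 grip 0.59 q [  5.  36.  88.  -0.  56. -71.]
```

View pics/w4.png

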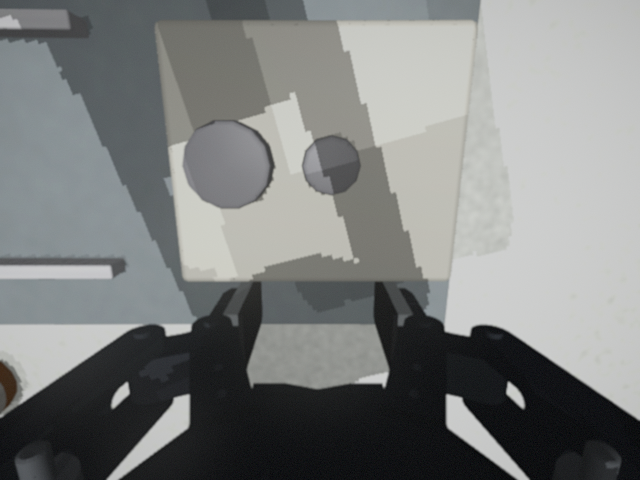

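The cartridge stays flush on both fingers, with its edge level at row 280. The rails end at (113,271) and (75,19).

Run:
```python
from h import *
cart([(157,21),(477,20),(449,280),(183,280)])
tr([(113,277),(113,264),(74,30),(74,10)],.02)
plan(-110.9,85,28,180)
```

```text
cart tray [-110.4   -0.3] yaw -0.0001 [[-2.0, -1.6], [-0.6, 2.0], [1.7, 1.2], [0.9, -1.5]]
pts tray [[0.5, 62.9], [-0.7, 55.5], [-0.7, -56.6], [-2.2, -64.5]]
row [0.0007, 0.0001, 0.0001] [0.05, 0.0, 2.64]
```

Request:
move_arm --pt "0 0 0 0 0 1 5" --pt "0 0 0 0 0 3 5" --pt "0 0 0 -3 0 4 5" --pt "0 0 0 -8 0 4 5" --pt "0 0 0 -12 0 4 5"

```text
t: 5.35
tcp_pos: [0.6885, 0.1118, 0.172]
ee_rot: [30.4, 90.0, 15.7]
force: [0.5, -0.5, 0.1]
grip_width: 0.583
```

Run:
```python
from h import *
show();plan(-210,-0.5,130,90)
```

```text
t 5.35 tray xy [-110.8   99.2] tip z 150.0 tx [ 0.  0. -1.] psi 180.0 F tray [0.3 0.6] 0.1 grip 0.58 q [  4.  31.  77.   0.  72. -72.]
row [1.5712, 0.0001, -0.0003] [2.0, 9.92, -9.97]
```

Request:
move_arm --pt "0.18 0 0 0 2.5 0 5" --pt "0.36 0 0 0 5 -2.5 5" --pt "0.54 0 0 0 8 -5 5" --pt "0.72 0 0 0 9.9 -7.5 5" --pt "0.9 0 0 0 9.9 -9.9 5"

```text
t: 5.98
tcp_pos: [0.6175, 0.2343, 0.1718]
ee_rot: [164.2, 90.0, 97.7]
force: [0.6, 0.4, -0.0]
grip_width: 0.588
```

Run:
```python
from h import *
show();plan(-210,-0.5,130,90)
```

```text
t 5.97 tray xy [-211.3   -0.6] tip z 149.8 tx [-0.     0.001 -1.   ] psi 128.2 F tray [-0.5  0.5] -0.0 grip 0.59 q [15. 28. 82.  0. 69. -9.]
row [0.6667, -0.0005, 0.0] [1.98, -0.07, 0.11]
```

Request:
move_arm --pt "0.18 0 0 0 0 0 5" --pt "0.36 0 0 0 0 0 5" --pt "0.54 0 0 0 0 0 5" --pt "0.667 0 0 2 0 0 5" --pt "0.667 0 0 2 0 0 5"

```text
t: 6.6
tcp_pos: [0.6162, 0.2339, 0.1501]
ee_rot: [-69.0, 89.8, -173.7]
force: [0.0, -0.9, -1.0]
grip_width: 0.588
```

Run:
```python
from h import *
show();plan(-205,-0.5,30,90)
from workcell import read_camera
p,d=read_camera("wrist");cv2.imwrite("pics/w5.png",p[:,:,::-1])
```

```text
t 6.6 tray xy [-210.5   -1.7] tip z 128.1 tx [-0.004 -0.    -1.   ] psi 90.0 F tray [0.8 0.2] -1.0 grip 0.59 q [15. 30. 84.  0. 67. 29.]
row [0.0008, 0.0014, 0.0038] [9.81, 0.15, 0.54]
```

View pics/w5.png

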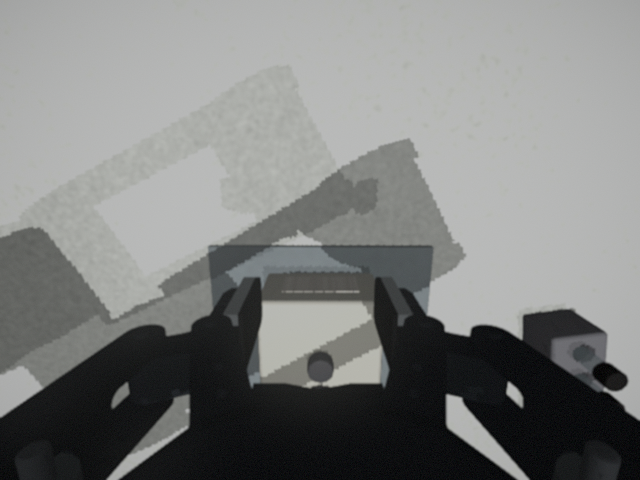

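Request:
move_arm --pt "0 0.001 0.004 3 0.1 0.2 5" --pt "0 0.001 0.004 6 0.15 0.2 5" --pt "0 0.001 0.004 9 0.15 0.2 5" --pt "0 0.001 0.004 9.8 0.15 0.5 5" --pt "0 0.001 0.004 9.8 0.15 0.5 5"

```text
t: 7.28
tcp_pos: [0.6171, 0.2286, 0.0534]
ee_rot: [97.0, 89.9, -7.5]
force: [-0.7, -0.3, 0.9]
grip_width: 0.584
```

Run:
```python
from h import *
show();plan(-180,-0.5,30,90)
from workcell import read_camera
p,d=read_camera("wrist");cv2.imwrite("pics/w6.png",p[:,:,::-1])
p,d=read_camera("scene");cv2.imwrite("pics/s6.png",cv2.resize(p[150:400,180:480,::-1],None,fx=2.6,fy=2.4,interpolation=cv2.INTER_CUBIC))
```

```text
t 7.28 tray xy [-205.6    0.5] tip z 31.4 tx [ 0.001 -0.    -1.   ] psi 90.2 F tray [ 0.5 -0.6] 0.9 grip 0.58 q [14. 36. 88. -0. 56. 29.]
row [0.0031, -0.0002, -0.0015] [0.14, -0.1, 2.56]
```

View pics/w6.png

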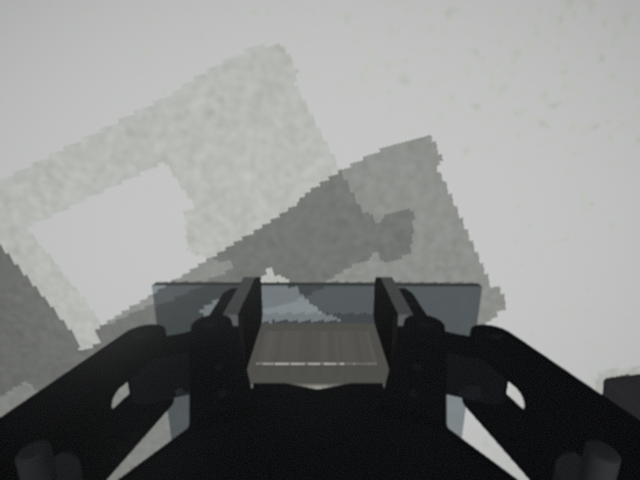

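View pics/s6.png

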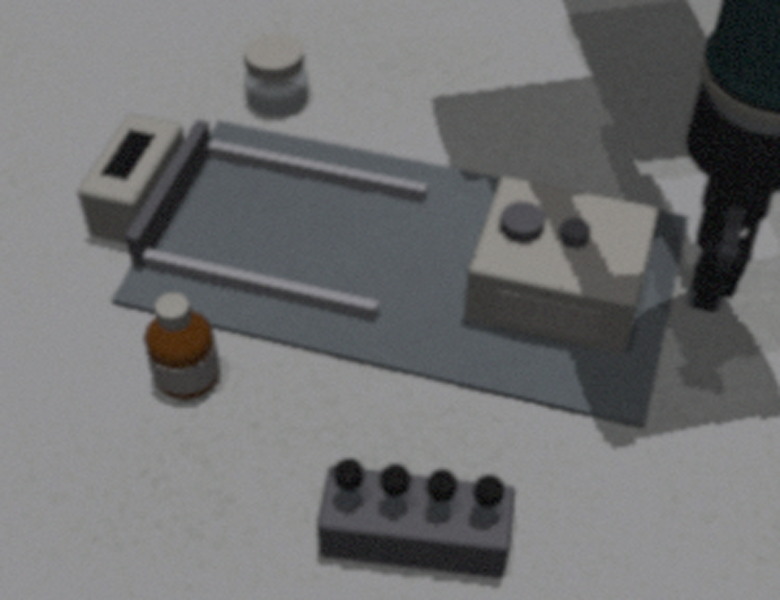

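The scene view shows the fingers just behind the cartridge, which is centred and square to the lane.

Request:
move_arm --pt "0.003 0 -0.001 0.1 -0.1 0.7 5" --pt "0.003 0 -0.001 0.1 -0.1 1.4 5" --pt "0.003 0 -0.001 0.1 -0.1 2.1 5" --pt "0.003 0 -0.001 0.1 -0.1 2.6 5" --pt "0.003 0 -0.001 0.1 -0.1 3.0 5"

```text
t: 8.0
tcp_pos: [0.6095, 0.1999, 0.0535]
ee_rot: [121.1, 89.8, 16.4]
force: [0.5, 1.2, 0.5]
grip_width: 0.587
```

Run:
```python
from h import *
show();plan(-150,-0.5,30,90)
```

```text
t 8.0 tray xy [-175.9    0.4] tip z 31.5 tx [ 0.003  0.001 -1.   ] psi 90.0 F tray [-1.3  0.2] 0.5 grip 0.59 q [12. 35. 91.  0. 54. 27.]
row [-0.0006, -0.0016, -0.0027] [0.15, -0.09, 2.59]
```

Request:
move_arm --pt "0 -0.001 -0.002 0.1 0 0.6 5" --pt "0 -0.001 -0.002 0.1 0 1.2 5" --pt "0 -0.001 -0.002 0.1 0 1.8 5" --pt "0 -0.001 -0.002 0.1 0 2.4 5" --pt "0 -0.001 -0.002 0.1 0 3.0 5"

```text
t: 8.62
tcp_pos: [0.6018, 0.1705, 0.0525]
ee_rot: [133.8, 89.9, 29.0]
force: [1.7, 2.7, 2.9]
grip_width: 0.584
```

```bash
cat >> h.py <<'E'
from workcell import read_camera
def snap(n):
    p,d=read_camera("scene");cv2.imwrite(f"pics/{n}.png",cv2.resize(p[180:330,200:470,::-1],None,fx=2.96,fy=2.96,interpolation=cv2.INTER_CUBIC))
E
python3 - <<'E'
from h import *
show();plan(-120,-0.5,30,90);snap("s7")
E
```

```text
t 8.62 tray xy [-145.6    0.4] tip z 30.5 tx [ 0.001  0.001 -1.   ] psi 90.0 F tray [-3.1  1. ] 2.9 grip 0.58 q [ 9. 34. 93.  0. 53. 24.]
row [-0.0006, -0.0007, -0.0008] [0.05, -0.09, 2.56]
```

View pics/s7.png

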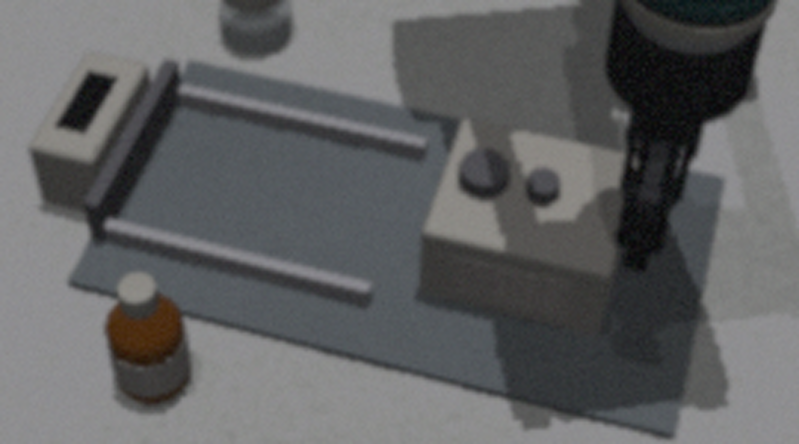

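```bash
cat >> h.py <<'E'
def sc(pts,z):
    px=[((u+.5)/2.96-.5+200,(v+.5)/2.96-.5+180) for u,v in pts]
    return ray(px,z,"scene")
def sct(pts,z): print("tray",((sc(pts,z)[:,:2]-T0)@RT*1e3).round(1).tolist())
E
python3 - <<'E'
from h import *
sct([(425,147),(368,292),(182,91),(108,226)],.02)
sct([(467,126),(424,237),(613,272)],.066)
sct([(484,174),(544,186)],.079)
p,d=read_camera("top");cv2.imwrite("pics/t7.png",p[:,:,::-1])
E
```

```text
tray [[0.4, -53.7], [1.6, 66.4], [167.4, -55.2], [167.9, 65.1]]
tray [[-29.2, -37.0], [-27.4, 53.0], [-134.5, 46.6]]
tray [[-50.4, 8.6], [-85.4, 7.5]]
```

View pics/t7.png

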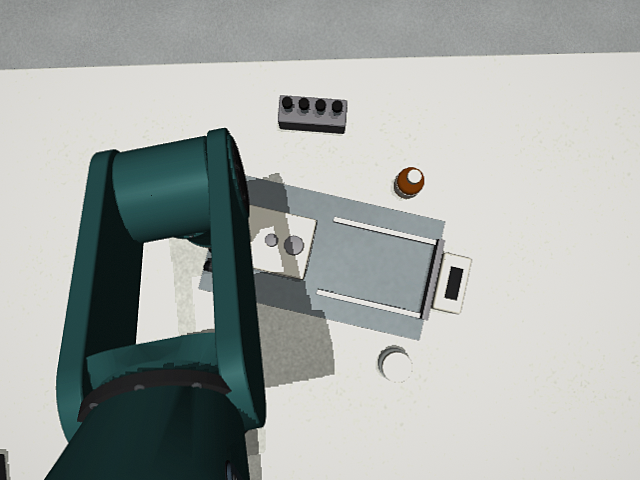

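```bash
cat >> h.py <<'E'
def topc(n,x0=240,y0=190,save=True):
    p,d=read_camera("top");cv2.imwrite(f"pics/{n}.png",cv2.resize(p[y0:y0+145,x0:x0+195,::-1],None,fx=4,fy=4,interpolation=cv2.INTER_CUBIC))
def tc(pts,z,x0=240,y0=190):
    px=[((u+.5)/4-.5+x0,(v+.5)/4-.5+y0) for u,v in pts]
    print("tray",((ray(px,z,"top")[:,:2]-T0)@RT*1e3).round(1).tolist())
E
python3 -c "
from h import *
topc('t8')"
```

```text
(no output)
```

View pics/t8.png

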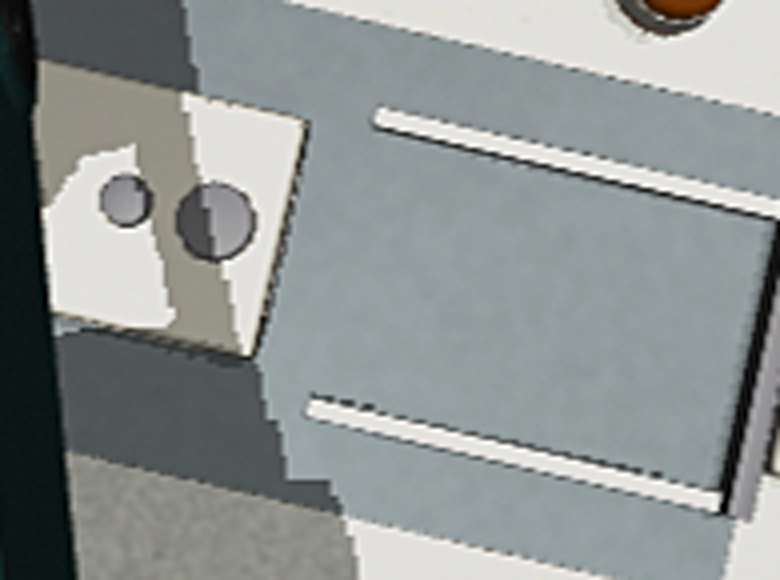

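```bash
python3 -c "
from h import *
tc([(126,200),(216,222)],.079)
tc([(307,121),(250,355),(40,62),(52,313)],.066)
tc([(376,117),(308,406)],.02)"
```

```text
tray [[-84.3, -0.2], [-49.2, -0.6]]
tray [[-24.9, 46.2], [-25.7, -46.4], [-130.6, 45.3], [-103.2, -47.9]]
tray [[0.3, 59.7], [-0.1, -60.3]]
```

By the top view the cartridge is at y ≈ -0.4, square and centred at the mouth. I'll continue straight.

Request:
move_arm --pt "0 0 0 0 0 0.7 5" --pt "0 0 0 0 0 1.4 5" --pt "0 0 0 0 0 2.1 5" --pt "0 0 0 0 0 2.8 5" --pt "0 0 0 0 0 3.5 5"

```text
t: 9.4
tcp_pos: [0.5919, 0.1355, 0.052]
ee_rot: [-41.6, 89.9, -146.4]
force: [0.9, 2.5, 0.1]
grip_width: 0.584
```

```bash
python3 -c "
from h import *
show();plan(-80,0.4,30,90);topc('t9')"
```

```text
t 9.4 tray xy [-109.2   -0.2] tip z 30.0 tx [-0.001 -0.001 -1.   ] psi 89.9 F tray [-2.7  0.3] 0.1 grip 0.58 q [ 6. 33. 95. -0. 52. 21.]
row [-0.001, 0.0009, 0.0008] [0.01, 0.07, 2.92]
```

View pics/t9.png

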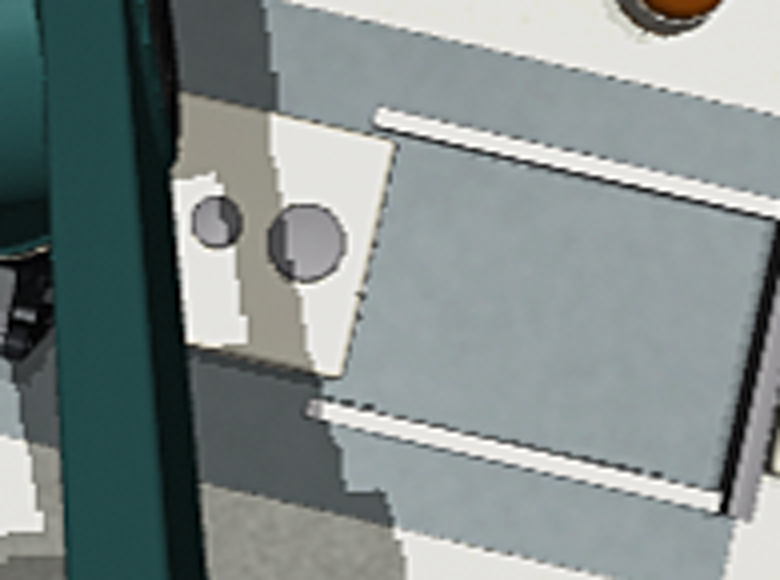

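```bash
python3 -c "
from h import *
tc([(217,222),(307,243)],.079)
tc([(395,143),(340,377)],.066)"
```

```text
tray [[-48.9, -0.5], [-13.9, -0.6]]
tray [[10.0, 45.6], [9.7, -46.8]]
```

Request:
move_arm --pt "0 0.001 0.001 0 0 0.7 5" --pt "0 0.001 0.001 0 0 1.4 5" --pt "0 0.001 0.001 0 0 2.1 5" --pt "0 0.001 0.001 0 0 2.8 5" --pt "0 0.001 0.001 0 0 3.5 5"

```text
t: 10.07
tcp_pos: [0.5825, 0.1004, 0.052]
ee_rot: [-18.7, 90.0, -123.5]
force: [-0.3, 2.3, 0.1]
grip_width: 0.585
```

```bash
python3 -c "
from h import *
show();plan(-40,0.2,30,90);topc('t10')"
```

```text
t 10.07 tray xy [-72.9  -0.4] tip z 30.0 tx [-0.    -0.001 -1.   ] psi 89.9 F tray [-2.1 -0.9] 0.1 grip 0.59 q [ 3. 32. 97. -0. 51. 18.]
row [-0.001, 0.0007, 0.0002] [0.0, 0.07, 3.29]
```

View pics/t10.png

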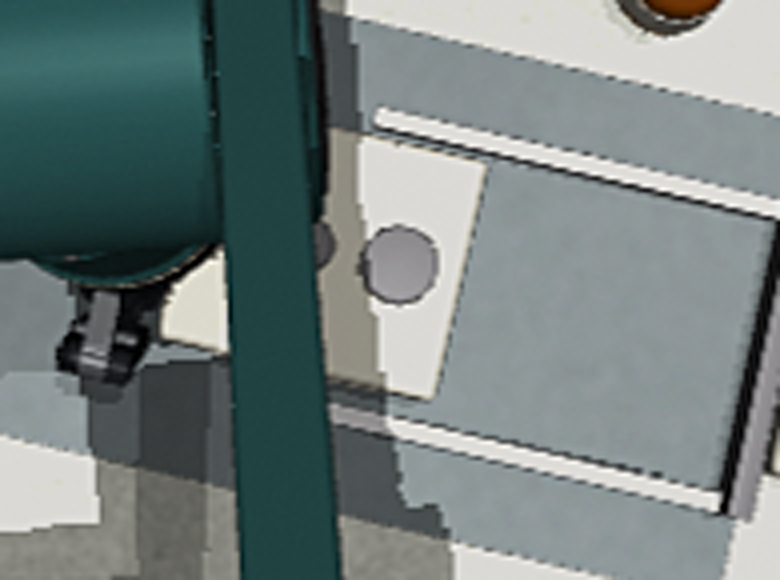

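```bash
python3 -c "
from h import *
tc([(399,264)],.079)
tc([(485,163),(432,399)],.066)"
```

```text
tray [[21.8, -0.5]]
tray [[45.5, 45.8], [45.8, -47.0]]
```

Request:
move_arm --pt "-0.001 0.001 0 0 0.01 0.7 5" --pt "-0.001 0.001 0 0 0.02 1.4 5" --pt "-0.001 0.001 0 0 0.03 2.1 5" --pt "-0.001 0.001 0 0 0.04 2.8 5" --pt "-0.001 0.001 0 0 0.05 3.5 5"

```text
t: 10.75
tcp_pos: [0.5736, 0.0651, 0.052]
ee_rot: [-53.6, 90.0, -158.3]
force: [0.6, 2.2, 0.3]
grip_width: 0.589
```

```bash
python3 -c "
from h import *
show();plan(-5,0.2,30,90);topc('t11')"
```

```text
t 10.75 tray xy [-36.5  -0.1] tip z 30.0 tx [-0.001 -0.    -1.   ] psi 90.0 F tray [-2.3  0. ] 0.3 grip 0.59 q [-0. 31. 99. -0. 50. 14.]
row [-0.0001, 0.0004, 0.0006] [0.0, 0.03, 3.15]
```

View pics/t11.png

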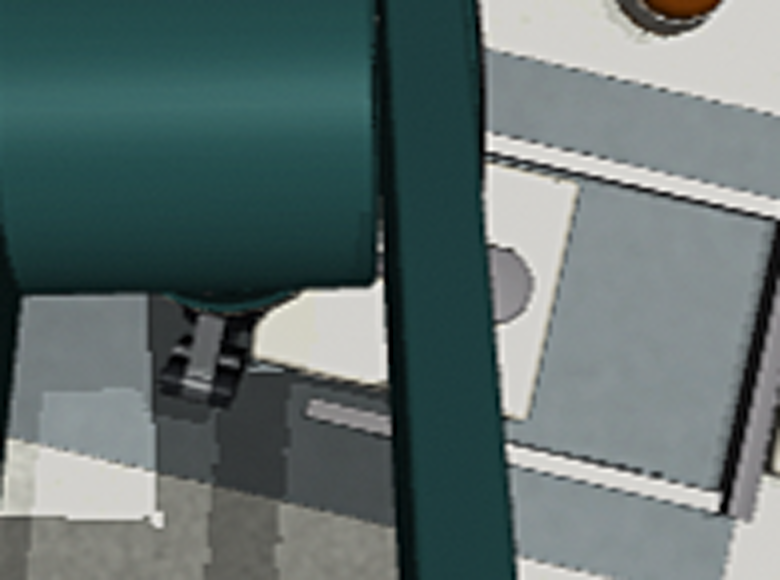

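Request:
move_arm --pt "0 0 0 0 0.01 0.7 5" --pt "0 0 0 0 0.02 1.4 5" --pt "0 0 0 0 0.03 2.1 5" --pt "0 0 0 0 0.03 2.8 5" --pt "0 0 0 0 0.03 3.5 5"

```text
t: 11.42
tcp_pos: [0.5645, 0.0299, 0.052]
ee_rot: [-37.0, 89.9, -141.7]
force: [0.5, 2.3, 0.3]
grip_width: 0.586
```

```bash
python3 -c "
from h import *
tc([(578,184),(525,418)],.066)
show();plan(30,0.2,30,90);topc('t12',280,190);snap('s12')"
```

```text
tray [[82.1, 46.0], [81.9, -46.1]]
t 11.43 tray xy [-0.2  0.1] tip z 30.0 tx [-0.001 -0.001 -1.   ] psi 90.0 F tray [-2.3 -0.1] 0.3 grip 0.59 q [ -4.  30. 101.  -0.  49.  11.]
row [-0.0001, 0.0011, 0.0009] [0.0, 0.01, 3.02]
```

View pics/t12.png

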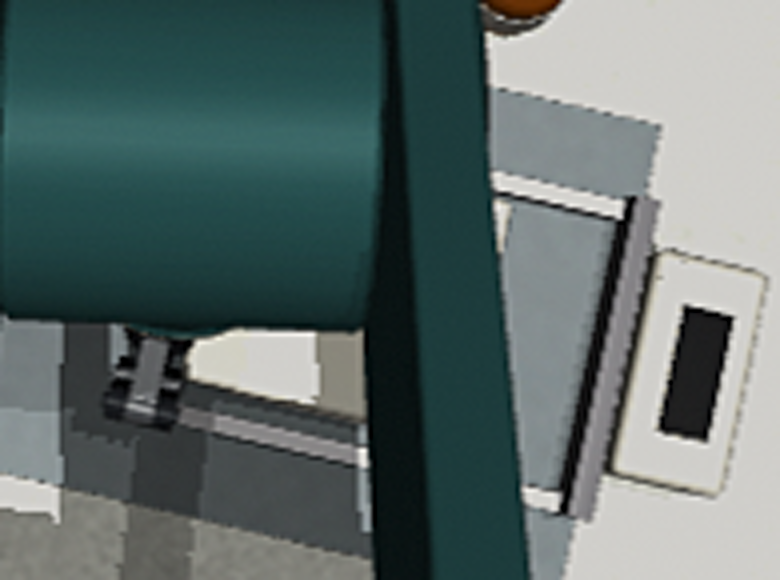

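View pics/s12.png

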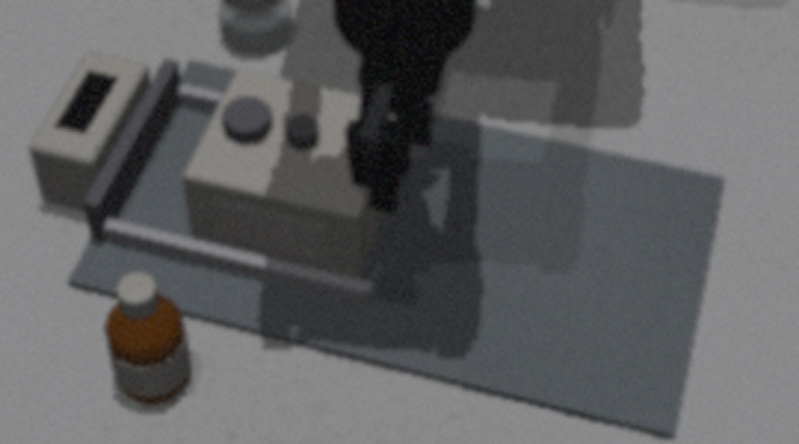

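Request:
move_arm --pt "0 0.001 0.001 0 0 0.7 5" --pt "0 0.001 0.001 0 0 1.4 5" --pt "0 0.001 0.001 0 0 2.1 5" --pt "0 0.001 0.001 0 0 2.8 5" --pt "0 0.001 0.001 0 0 3.3 5"

```text
t: 12.15
tcp_pos: [0.5557, -0.003, 0.052]
ee_rot: [-21.5, 89.9, -126.3]
force: [0.4, 2.1, -0.2]
grip_width: 0.587
```

```bash
python3 -c "
from h import *
show();plan(52,0.2,30,90)"
```

```text
t 12.15 tray xy [33.9 -0.1] tip z 30.0 tx [-0.001 -0.001 -1.   ] psi 90.0 F tray [-2.1 -0.1] -0.2 grip 0.59 q [ -7.  30. 102.  -0.  48.   7.]
row [-0.0008, 0.0008, 0.0003] [-0.0, 0.03, 1.81]
```

Request:
move_arm --pt "0 0 0 0 0 0.3 5" --pt "0 0 0 0 0 0.6 5" --pt "0 0 0 0 0 0.9 5" --pt "0 0 0 0 0 1.1 5" --pt "0 0 0 0 0 1.3 5"

```text
t: 12.78
tcp_pos: [0.5524, -0.0156, 0.052]
ee_rot: [-20.4, 89.9, -125.2]
force: [0.7, 1.7, -0.4]
grip_width: 0.586
```

```bash
python3 -c "
from h import *
show();plan(52,0.2,30,90);snap('s13')"
```

```text
t 12.78 tray xy [47.  -0.1] tip z 30.0 tx [-0.001 -0.001 -1.   ] psi 90.0 F tray [-1.9  0.2] -0.4 grip 0.59 q [ -9.  29. 102.  -0.  48.   6.]
row [-0.0008, 0.0008, 0.0003] [-0.0, 0.03, 0.5]
```

View pics/s13.png

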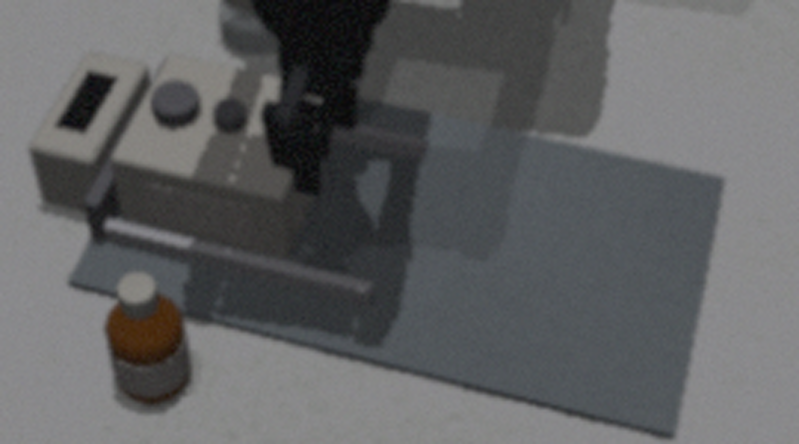

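Only a few mm are left. I'll creep in 1 mm rows and watch the force.

Request:
move_arm --pt "0 0 0 0 0 0.1 5" --pt "0 0 0 0 0 0.2 5" --pt "0 0 0 0 0 0.3 5"

```text
t: 13.2
tcp_pos: [0.5516, -0.0186, 0.052]
ee_rot: [-21.2, 90.0, -125.9]
force: [1.8, 5.8, -1.2]
grip_width: 0.586
```

```bash
python3 -c "
from h import *
show()"
```

```text
t 13.2 tray xy [50.1 -0.1] tip z 30.0 tx [-0.    -0.001 -1.   ] psi 89.9 F tray [-6.1  0.3] -1.2 grip 0.59 q [ -9.  29. 103.  -0.  48.   6.]
```

Request:
move_arm --pt "0 0 0 0 0 0.05 5" --pt "0 0 0 0 0 0.1 5"

```text
t: 13.45
tcp_pos: [0.5516, -0.0187, 0.052]
ee_rot: [-172.9, 89.9, 82.3]
force: [1.7, 8.1, -0.5]
grip_width: 0.586
```

```bash
python3 -c "
from h import *
show()"
```

```text
t 13.45 tray xy [50.1 -0. ] tip z 30.0 tx [ 0.     0.001 -1.   ] psi 89.9 F tray [-8.3 -0.4] -0.5 grip 0.59 q [ -9.  29. 103.   0.  48.   6.]
```

The cartridge is against the stop: the tool no longer advances and the force has risen to 8 N. I'll retreat straight back along the lane, then up.

Request:
move_arm --pt "0 0 0 0 0 -0.2 5" --pt "0 0 0 0 0 -0.6 5" --pt "0 0 0 0 0 -2 5" --pt "0 0 0 0 0 -5 5" --pt "0 0 0 0 0 -8 5"

```text
t: 14.08
tcp_pos: [0.5724, 0.0599, 0.0522]
ee_rot: [174.0, 90.0, 69.2]
force: [-0.2, -1.0, -0.0]
grip_width: 0.583
```

Request:
move_arm --pt "0 0 0 -4 0 -4 5" --pt "0 0 0 -9 0 -10 5" --pt "0 0 0 -14 0 -16 5" --pt "0 0 0 -16 0 -20 5" --pt "0 0 0 -16 0 -20 5"

```text
t: 14.7
tcp_pos: [0.6254, 0.2577, 0.2154]
ee_rot: [133.2, 89.6, 28.6]
force: [-0.6, -0.4, -0.4]
grip_width: 0.59
```

```bash
python3 -c "
from h import *
show();topc('t15',285,190);snap('s15')"
```

```text
t 14.7 tray xy [-235.9    1.1] tip z 193.4 tx [ 0.006  0.003 -1.   ] psi 90.1 F tray [ 0.5 -0.5] -0.4 grip 0.59 q [17. 27. 78.  0. 75. 31.]
```

View pics/t15.png

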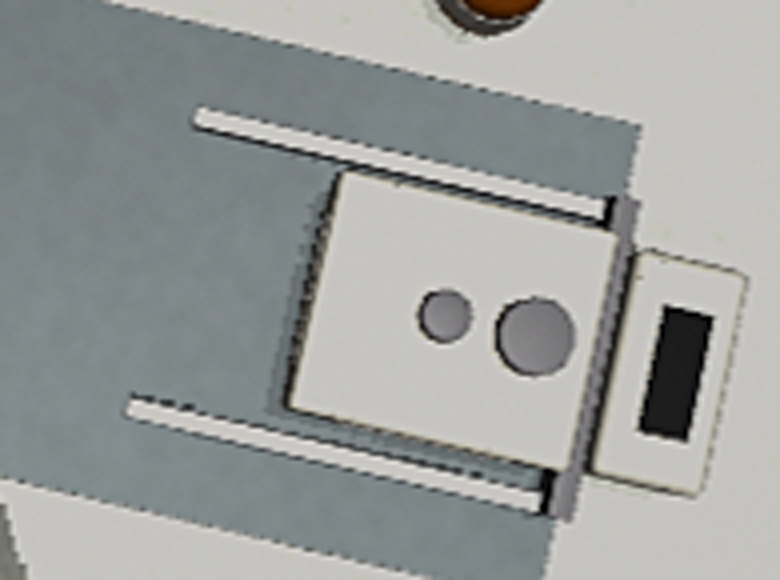

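View pics/s15.png

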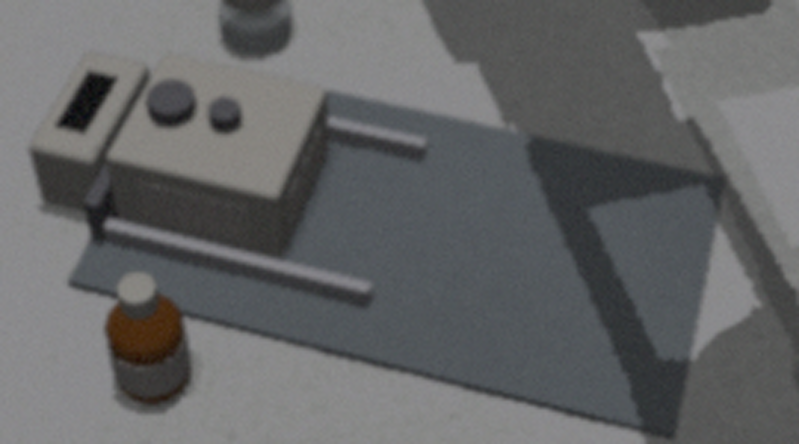

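```bash
python3 -c "
from h import *
k=dict(x0=285,y0=190)
tc([(445,315),(535,337)],.079,**k)
tc([(342,174),(290,405),(620,233),(567,468)],.066,**k)
tc([(196,118),(130,406)],.02,**k)
pts=[((u+.5)/4-.5+285,(v+.5)/4-.5+190) for u,v in [(290,405),(567,468),(620,233),(342,174)]]
th,t,r=fit([(-.055,-.0475),(.055,-.0475),(.055,.0475),(-.055,.0475)],ray(pts,.066,'top'));print(RT.T@(t-T0)*1e3,th-TH,r.round(1).tolist())
"
```

```text
tray [[109.1, 0.0], [143.9, -0.4]]
tray [[60.3, 44.9], [60.4, -46.0], [169.3, 46.9], [168.5, -45.5]]
tray [[0.4, 59.3], [0.7, -60.2]]
[1.14630550e+02 7.87744574e-02] 0.0048171978465021414 [[-1.5, 1.0], [-2.0, -0.9], [0.9, -0.3], [2.5, 0.3]]
```

Cartridge at tray (114.6, 0.1), yaw 0.005, front against the stop. The robot is clear, so I'm handing the job in.

```bash
python3 -c "
from workcell import ticket
print(ticket.job_done())"
```

```text
the job is handed in; nothing more can be done
None
```

The cartridge is fully home against the end stop, centred in the lane, and the job is handed in; no verdict was reported.

**What I did:** I pushed the cartridge's +y side with both fingers spread to centre and square it. Then I pushed its rear face straight down the lane until it reached the stop. There the tool stopped advancing and the push force rose from about 2 N to 8 N. After that I backed the arm away, clear of everything, at about 15 s of the 72 s allowed.

**Last checks (top camera):**

| Check | Measured | Required |
|---|---|---|
| Cartridge x on tray | 114.6 mm | 109 to 118 mm |
| Cartridge y on tray | 0.1 mm | -10 to 10 mm |
| Angle to the lane | 0.005 rad | below 0.08 rad |

- **Accuracy:** the corner fit was good to about 2.5 mm. The caps agree, giving x of about 114 and y of about -0.2.
- **Rails:** gaps to both rails were visible in the final picture. The wrist force showed no sideways push in the lane beyond about 1 N, the noise level.
- **Bystanders:** the bottle looked unmoved in the last pictures, and the jar did in the part that shows. The tube rack was not in them, but it had not moved when last seen and the arm stayed well clear of it.
- **Disagreement:** the scene camera read about 6 mm off across the lane, seen on the rails themselves. I used it only for a general look and took positions from the top camera.

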